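Bring the lagging tin up level in the can tray

ROBOT

A 6-joint arm with a two-finger parallel gripper is mounted at the origin on the work surface. World frame = base frame: x ahead of the robot, y to its left, z up, the work surface at z = 0. Lengths are in mm, angles in rad, forces in N, time in s.
With the tool pointing down it reaches from about 350 to 800 mm from the base axis. Payload 7.3 kg.
Tool frame: the origin (TCP) lies at the very end of the fingers, on their centre line; the grasp point (between the pads) lies 19 mm behind it (pinch_z is the distance from the TCP to the grasp point, in mm); z points along the fingers, x is the direction in which the jaws open and shut, and the axes are right-handed (so a half turn about z gives the same grasp; the last joint's range is limited). The gripper opens to 85 mm and grips with 20 to 120 N. Pads are 22 mm wide; open, the fingers measure 114 mm over their backs; the gripper's body (76 mm by 85 mm) begins 54 mm behind the grasp point. The pads swing forward as they close: fully open they stand 13 mm farther back than shut.
Start: joints at [-1.381, 0.342, 1.524, -0, 1.275, -0.146], TCP at [173.023, -495.689, 231.322] pointing down, gripper open.
Joint ranges: [-2.53, 2.53], [-0.77, 2.02], [0.04, 2.7], [-1, 4.14], [0.28, 2.66], [-3.11, 3.11]. Speed limits (rad/s): [2.57, 2.57, 3.14, 3.14, 3.14, 3.14].

INTERFACE

Orientations are given as [roll, pitch, yaw] about the fixed x, y, z axes, in that order (R = Rz(yaw) Ry(pitch) Rx(roll)).
In Python, from workcell import * gives the robot as it stands.
- The arm moves only by the tool drive_tool, never from a script. Its argument "targets" is a list of rows, each a list of 3 entries, a list of its own where there are three numbers: the shift along the tool's x, y, z in mm, then the turn about the tool's z in rad, then the closure, from -1 (fully open) to 1 (shut), so that 0 is half open. In form: [[[tx, ty, tz], twist, claw], ...]. A call has 1 to 5 rows; each row shifts and turns the pose as measured when the row begins, along the tool's axes as they then stand; what a row does not reach is not made up. A row lasts 1/12 s, in which the tool goes at most 41.7 mm and 7.16 degrees, less where a joint would pass 70% of its speed; a pose out of reach is approached as far as the arm can. A call with a gripper value outside its range is refused whole. The fingers move at their own pace and stop on an object; the grip force is fixed at half the most. Time passes only in rows, so rows that do not move let the fingers close. It gives the time, the measured TCP pose, the force and the opening at its end, in the units of the state.
- get_state(): the state, without advancing time (a new reading comes with each control period).
- grab_frame(name): name is "scene" or "top" or "wrist"; returns the picture (400x640x3 uint8, red, green, blue); there is no depth.
- camera_params(name): a dict with "vfov" (degrees; the focal length in pixels is half the picture's height over the tangent of half this angle, whatever the lens; pixels are square), "cx", "cy" (the principal point, pixels), "R" (3x3) and "t" (3): a world point X has camera coordinates R X + t. Camera axes: x right, y down, z forward; pixel columns grow to the right and rows downward; lengths in mm; the calibration is good to about 2 mm. A picture is of the moment at which its call begins: read the wrist's pose just before it. camera_params takes no time and is no camera call; for the wrist camera it gives the pose at the moment of the call.
- close_job(): hands the job in, once; it reports no verdict.
Trained networks look in the newest picture that a camera, given by its name, has taken for a name from the list of things; names that differ only in an ending like _2 or _b are one class to them, and where a whole thing is asked for, a point or a joint stands for the part that bears it (a point fixed in the world has none). Each returns a list of dicts, best first, with "p" (0 to 1); they miss things now and then, are a little off and sometimes report something else, mostly with a low value. They report only what shows in the picture. A call takes as long as a camera call.
- masks_of(camera, name): "region" (400x640 bool, what is visible of it) and "location" ([column, row] in pixels, amid what is visible of it).
The state is a dict: "clock": time; "joint_positions": joint angles; "qd": joint speeds; "joint_torque": joint torques, N m; "position": TCP position; "orientation": TCP orientation; "contact_force": force on the tool from outside, world axes, zero at the start; "ft_torque": the same for the moment, N m; "finger_gap": opening from 0.0 (shut) to 1.0 (fully open).
Only numpy, scipy, OpenCV 4.12 (cv2) and the standard library are available. Lean on these libraries where they do the work, as an engineer would, in place of code of your own. Each camera call takes 0.05 s, during which the arm holds its last target. There are 200 camera calls.

TASK

In the open-fronted can tray the tin that leads the middle lane has been left behind: with a fingertip on its top, roll it forward along its lane, towards the tray's open front, until it lies level with the front tins of the lanes on either side, and leave it lying there at rest. Only roll it from the top: don't reach down beside it to push or pinch it, don't lift it, and don't flick it and let it run. Leave the other tins, the jar and everything beside the tray where they are.

Things in the scene. Friction and masses are not known exactly. Their poses are not given: they have to be found in the camera images.
- tray: wooden can tray, fixed, 350 mm long (x), 383 mm wide (y); origin at the centre of its underside on the table; its open front faces its -x (roughly towards the robot), a back wall 68 mm high stands at +x; floor 8 mm thick; three lanes run along x, each 117 mm clear, centred at y = +125, 0 and -125 mm; outer walls rise 53 mm above the table, the two dividers 36 mm; all walls 8 mm thick
- tin: the tin to be rolled, front one of two in the middle lane, top 81 mm above the table: steel tin in a buff paper wrapper, lying across the lane, 73 mm diameter, 110 mm long, about 0.4 kg; origin mid-length on its axis, 44.5 mm above the table; y along its axis (x and z turn as it rolls); rolls freely; its centre moves half as far as a fingertip that rides its top without slipping
- tin_left: front tin of the left lane (y = +125 mm in the tray), same size as the tin to be rolled: steel tin in a buff paper wrapper, lying across the lane, 73 mm diameter, 110 mm long, about 0.4 kg; origin mid-length on its axis, 44.5 mm above the table; y along its axis (x and z turn as it rolls)
- tin_right: front tin of the right lane (y = -125 mm in the tray), level with the front tin of the left lane: steel tin in a buff paper wrapper, lying across the lane, 73 mm diameter, 110 mm long, about 0.4 kg; origin mid-length on its axis, 44.5 mm above the table; y along its axis (x and z turn as it rolls)
- tin_behind: second tin of the middle lane, 3 mm behind the tin to be rolled, no room for a finger between them: steel tin in a buff paper wrapper, lying across the lane, 73 mm diameter, 110 mm long, about 0.4 kg; origin mid-length on its axis, 44.5 mm above the table; y along its axis (x and z turn as it rolls)
- tin_spare: spare tin near the back of one of the side lanes: steel tin in a buff paper wrapper, lying across the lane, 73 mm diameter, 110 mm long, about 0.4 kg; origin mid-length on its axis, 44.5 mm above the table; y along its axis (x and z turn as it rolls)
- jar: upright screw-top jar, 68 mm diameter, 105 mm high, standing near the back of the other side lane; origin at the centre of its underside
- fish_tin: flat tin, 84 mm diameter, 36 mm high, on the table beside the tray (left or right); origin at the centre of its underside
- tape: roll of parcel tape lying flat, 90 mm diameter, 48 mm high, on the table beside the tray (left or right); origin at the centre of its underside
- torch: pocket torch lying along its x, 135 mm long, 38 mm across its head, on the table beside the tray (left or right); origin on its axis
- batteries: small cardboard battery box, 55 x 90 x 28 mm, on the table beside the tray (left or right); origin at the centre of its underside

How it is judged:
By the outcome, as a careful person would: the job done as asked, in the order asked, and still so for the second after the job is handed in, with the robot touching nothing.
It also fails if it takes over 58 s, if anything falls off the work surface, if the arm or the gripper's body presses on something with over 40 N, if the wrist force passes 120 N, or if a joint passes its speed limit or range.

## Working session

There is one attempt and no reset: what is moved stays moved. The work goes in short steps, Python scripts to look and compute and a tool call to move; the robot and the scene stay as the last step left them, time stands still between calls to the robot, and variables do not carry over. Pictures are saved under pics/ and viewed, about 8 in all and at most 12, crops included, and the job is handed in when it is done.

Besides the shell and the picture viewer there is one more tool, called after "Call:" as name(argument=value, ...), one argument or row to a line, values as JSON. drive_tool: Moves the arm, as the interface text tells. Its arguments: {"type":"object","properties":{"targets":{"type":"array"}},"required":["targets"]}

```bash
mkdir -p pics; python3 - <<'E'
from workcell import *
import cv2
s=get_state();print(s)
for n in("scene","top"):
    im=grab_frame(n);cv2.imwrite(f"pics/{n}0.png",im[:,:,::-1])
    c=camera_params(n);print(n,c)
    for t in("tin","tray","jar"):
        for d in masks_of(n,t)[:7]:print(t,d["p"],d["location"],d["region"].sum())
E
```

```text
{'clock': 0.0, 'joint_positions': array([-1.38099615e+00,  3.42696943e-01,  1.52503539e+00, -4.05813401e-05,
        1.27538695e+00, -1.45987076e-01]), 'qd': array([ 0.00164854,  0.00013042,  0.0007026 , -0.00200581,  0.00066102,
       -0.00089085]), 'joint_torque': array([ 1.65326208e-03, -4.33671534e+01, -2.46011853e+01, -1.61982734e-04,
        7.82726042e-03,  8.73696592e-06]), 'position': array([ 172.93220652, -495.26944807,  230.63292521]), 'orientation': array([-3.14140897e+00,  1.51603499e-03, -1.23499709e+00]), 'contact_force': array([-0.59594659,  0.30566653, -0.59865648]), 'ft_torque': array([ 0.03354386,  0.02308938, -0.02627609]), 'finger_gap': 1.0037864765161755}
scene {'vfov': 55.936060102336775, 'cx': 315.41398723846066, 'cy': 206.95928717259847, 'R': array([[ 0.64660019,  0.76272736, -0.01245666],
       [ 0.60821774, -0.52533341, -0.59505966],
       [-0.46041218,  0.37718933, -0.80358499]]), 't': array([-383.50035084, -304.60782877, 1102.44106388])}
tin 0.78 [320.0, 212.8] 1620
tray 0.93 [292.8, 207.5] 13034
jar 0.83 [378.0, 184.0] 1387
top {'vfov': 52.2307973826205, 'cx': 318.9575745072194, 'cy': 201.91622278370144, 'R': array([[-0.00433513, -0.99988248,  0.01470505],
       [-0.98195453,  0.00147618, -0.1891114 ],
       [ 0.18906747, -0.01525951, -0.98184553]]), 't': array([ 11.58455746, 568.27950404, 998.95329118])}
tin 0.56 [313.4, 201.1] 1134
tray 0.61 [312.6, 226.2] 13463
jar 0.77 [261.3, 179.2] 738
```

```bash
python3 - <<'E'
import cv2,numpy as np
a=cv2.imread("pics/scene0.png")[100:300,180:440];b=cv2.imread("pics/top0.png")[120:320,190:450]
cv2.imwrite("pics/v1.png",np.vstack([cv2.resize(x,(780,600),interpolation=cv2.INTER_CUBIC)for x in(b,)]))
cv2.imwrite("pics/v2.png",cv2.resize(a,(780,600),interpolation=cv2.INTER_CUBIC))
E
```

```text
(no output)
```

View pics/v1.png

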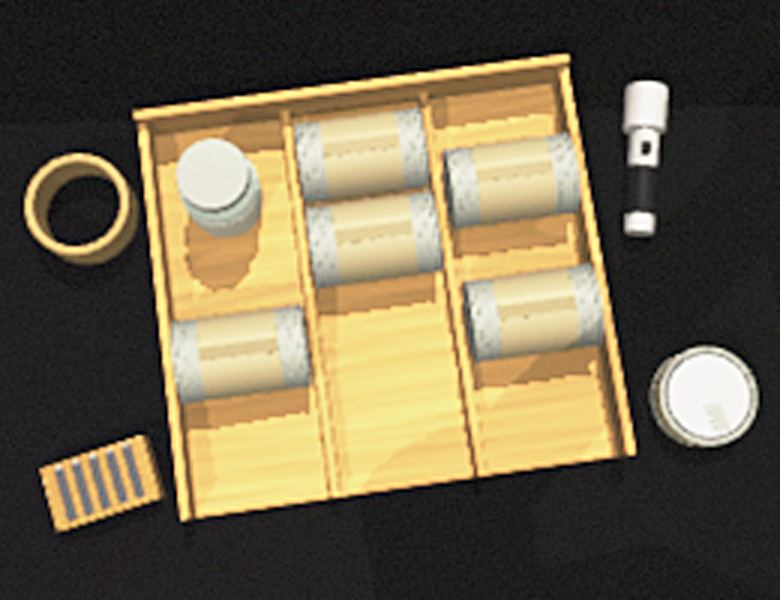

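View pics/v2.png

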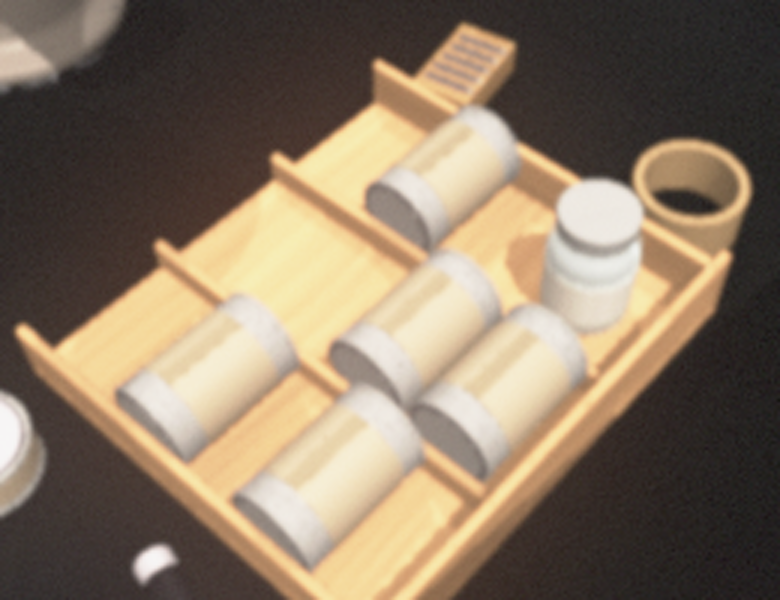

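The top view shows the tray turned slightly. The middle front tin is at about crop (375,238), and the side-lane front tins are at (240,352) left and (535,312) right. The jar is at the back of the left lane and the spare tin at the back of the right one. The scene view agrees.

```bash
cat > h.py <<'E'
import numpy as np
from workcell import *
def ray(c,uv):
    f=200/np.tan(np.radians(c["vfov"])/2); R=np.array(c["R"])
    d=R.T@np.array([(uv[0]-c["cx"])/f,(uv[1]-c["cy"])/f,1]); return -R.T@np.array(c["t"]),d/np.linalg.norm(d)
def at(c,uv,z):
    o,d=ray(c,uv); return o+d*(z-o[2])/d[2]
def proj(c,X):
    f=200/np.tan(np.radians(c["vfov"])/2); p=np.array(c["R"])@X+c["t"]; return f*p[0]/p[2]+c["cx"],f*p[1]/p[2]+c["cy"]
def axis(c,a,b,z=44.5):
    "axis point from two opposite tangent pixels"
    o,d=ray(c,a);_,e=ray(c,b); d=d+e; return o+d*(z-o[2])/d[2]
E
python3 - <<'E'
from h import *
c=camera_params("top"); k=lambda u,v:(190+u/3,120+v/3)
for n,t,b in(("tin",(371,199),(377,279)),("L",(238,313),(246,395)),("R",(532,274),(540,354)),("behind",(359,117),(366,196))):
    print(n,axis(c,k(*t),k(*b)).round(1))
for n,p,z in(("FL",(185,520),53),("FR",(632,455),53),("BL",(135,115),68),("BR",(568,60),68)):print(n,at(c,k(*p),z).round(1))
E
```

```text
tin [576.2  20.9  44.5]
L [476.5 133.7  44.5]
R [ 510.2 -118.3   44.5]
behind [650.1  30.9  44.5]
FL [338.7 177.2  53. ]
FR [ 390.  -194.4   53. ]
BL [681.  227.3  68. ]
BR [ 731.2 -149.4   68. ]
```

```bash
cat >> h.py <<'E'
from scipy.spatial.transform import Rotation as Ro
import math
def plan(T,yaw,claw=1,step=38):
    s=get_state(); p=s["position"]; y0=s["orientation"][2]; d=np.array(T)-p; dy=(yaw-y0+np.pi)%(2*np.pi)-np.pi
    n=max(1,math.ceil(max(np.linalg.norm(d)/step,abs(dy)/.115)))
    rows=[]
    for i in range(n):
        R=Ro.from_euler('xyz',[np.pi,0,y0+dy*i/n]).as_matrix()
        rows.append([[round(float(v)) for v in R.T@d/n],round(-dy/n,3),claw])
    for i in range(0,n,5):print(rows[i:i+5])
    print(p.round(1),y0.round(3),s["clock"])
E
python3 -c "
from h import *
plan([480,5,300],.134)"
```

```text
[[[-23, -28, -4], np.float64(-0.086), 1], [[-21, -30, -4], np.float64(-0.086), 1], [[-18, -32, -4], np.float64(-0.086), 1], [[-15, -33, -4], np.float64(-0.086), 1], [[-12, -35, -4], np.float64(-0.086), 1]]
[[[-9, -35, -4], np.float64(-0.086), 1], [[-6, -36, -4], np.float64(-0.086), 1], [[-3, -37, -4], np.float64(-0.086), 1], [[0, -37, -4], np.float64(-0.086), 1], [[3, -37, -4], np.float64(-0.086), 1]]
[[[6, -36, -4], np.float64(-0.086), 1], [[9, -36, -4], np.float64(-0.086), 1], [[12, -35, -4], np.float64(-0.086), 1], [[15, -33, -4], np.float64(-0.086), 1], [[18, -32, -4], np.float64(-0.086), 1]]
[[[21, -30, -4], np.float64(-0.086), 1]]
[ 173.  -495.7  231.2] -1.235 0.4
```

Call:
drive_tool(
  targets=[
    [[-23, -28, -4], -0.086, 1],
    [[-21, -30, -4], -0.086, 1],
    [[-18, -32, -4], -0.086, 1],
    [[-15, -33, -4], -0.086, 1],
    [[-12, -35, -4], -0.086, 1],
  ],
)

```text
clock: 0.82
position: [267.2, -339.3, 249.4]
orientation: [3.141, 0.001, -0.799]
contact_force: [0.7, 0.2, -0.3]
finger_gap: 0.3
```

Call:
drive_tool(
  targets=[
    [[-9, -35, -4], -0.086, 1],
    [[-6, -36, -4], -0.086, 1],
    [[-3, -37, -4], -0.086, 1],
    [[0, -37, -4], -0.086, 1],
    [[3, -37, -4], -0.086, 1],
  ],
)

```text
clock: 1.23
position: [363.6, -172.9, 271.1]
orientation: [3.14, -0.001, -0.349]
contact_force: [0.7, -0.3, 0.0]
finger_gap: -0.0
```

Call:
drive_tool(
  targets=[
    [[6, -36, -4], -0.086, 1],
    [[9, -36, -4], -0.086, 1],
    [[12, -35, -4], -0.086, 1],
    [[15, -33, -4], -0.086, 1],
    [[18, -32, -4], -0.086, 1],
  ],
)

```text
clock: 1.65
position: [454.9, -2.7, 293.3]
orientation: [3.138, -0.004, 0.103]
contact_force: [0.7, -0.9, -0.3]
finger_gap: -0.0
```

```bash
python3 -c "
from h import *
plan([480,5,300],.134)"
```

```text
[[[26, -5, -7], np.float64(-0.031), 1]]
[454.9  -2.7 293.3] 0.103 1.65
```

Call:
drive_tool(
  targets=[
    [[26, -5, -7], -0.031, 1],
    [[0, 0, 0], 0, 1],
  ],
)

```text
clock: 1.82
position: [482.9, 11.6, 301.5]
orientation: [3.139, -0.007, 0.148]
contact_force: [-0.6, 0.2, -0.3]
finger_gap: -0.0
```

```bash
python3 - <<'E'
from h import *
import cv2
s=get_state();print(s["position"],s["orientation"])
c=camera_params("wrist");im=grab_frame("wrist");cv2.imwrite("pics/w1.png",im[:,:,::-1])
print(c,-np.array(c["R"]).T@c["t"])
for n,X in(("tin",(576,21,81)),("L",(476.5,134,81)),("R",(510,-118,81))):print(n,proj(c,np.array(X)))
E
```

```text
[482.93462618  11.63128529 301.54837969] [ 3.13921595 -0.00696739  0.14761488]
{'vfov': 65.08588456208722, 'cx': 318.1229835216349, 'cy': 197.8048628919692, 'R': array([[ 0.98916992,  0.14664478,  0.00617891],
       [ 0.13966026, -0.95333523,  0.26766947],
       [ 0.0451429 , -0.26390764, -0.96349098]]), 't': array([-482.13944234, -109.53092959,  427.01807506])} [472.9381157   78.97687367 443.72524716]
tin (np.float64(395.4965287370526), np.float64(174.53791736076533))
L (np.float64(326.86829963241865), np.float64(58.40929753757479))
R (np.float64(322.42506987839613), np.float64(272.3389430546895))
```

View pics/w1.png

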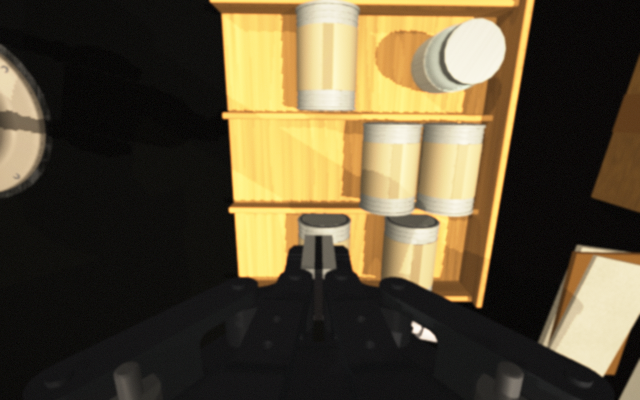

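Wrist view: the left tin spans columns ~297–357 (row 55) and the tin to roll ~363–420 (row 165). The right tin shows at columns ~299–350 (row 225), above the fingers. I'll find the edges numerically.

```bash
python3 - <<'E'
import cv2
a=cv2.imread("pics/w1.png")
b=cv2.resize(a[0:260,280:480],(600,780),interpolation=cv2.INTER_CUBIC)[:600]
cv2.imwrite("pics/v3.png",cv2.resize(a[0:240,280:460],(450,600),interpolation=cv2.INTER_CUBIC))
for r,l,h in((95,288,370),(200,352,430),(222,290,360)):print(r,l,a[r,l:h,0].tolist())
E
```

```text
95 288 [76, 78, 78, 79, 78, 77, 74, 76, 79, 88, 104, 113, 121, 132, 139, 145, 154, 160, 162, 167, 172, 179, 182, 188, 192, 194, 198, 202, 204, 207, 210, 212, 215, 217, 216, 219, 220, 222, 224, 227, 227, 228, 228, 228, 230, 231, 230, 229, 228, 227, 224, 221, 217, 211, 208, 205, 200, 196, 195, 193, 192, 187, 181, 175, 166, 157, 140, 119, 106, 102, 106, 113, 115, 120, 119, 114, 111, 107, 105, 102, 105, 102]
200 352 [88, 95, 95, 100, 103, 98, 96, 86, 76, 73, 78, 85, 89, 92, 101, 107, 111, 115, 121, 128, 134, 139, 142, 148, 150, 157, 157, 164, 167, 174, 178, 181, 183, 187, 191, 194, 196, 199, 200, 205, 207, 209, 210, 212, 212, 214, 215, 214, 213, 210, 208, 204, 201, 197, 195, 194, 192, 187, 184, 181, 175, 161, 134, 101, 77, 70, 72, 79, 86, 99, 103, 109, 117, 122, 126, 131, 136, 143]
222 290 [79, 76, 77, 77, 76, 82, 80, 87, 95, 96, 92, 80, 68, 58, 58, 59, 65, 68, 71, 74, 75, 74, 73, 72, 74, 73, 75, 72, 72, 76, 74, 74, 74, 76, 73, 71, 73, 73, 72, 73, 75, 74, 72, 72, 73, 75, 71, 72, 74, 72, 73, 69, 66, 63, 60, 53, 55, 66, 86, 105, 113, 118, 116, 113, 109, 106, 109, 108, 111, 113]
```

View pics/v3.png

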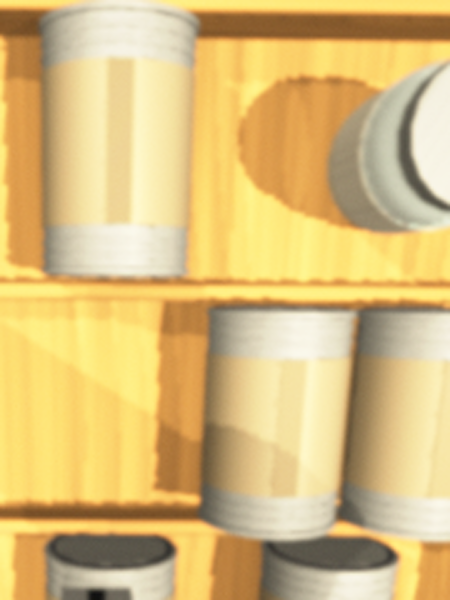

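```bash
python3 - <<'E'
from h import *
c=camera_params("wrist"); t=.134;u=np.array([np.cos(t),np.sin(t),0])
for n,a,b in(("L",(297,95),(355.2,95)),("L40",(280+42/2.5,40),(280+195/2.5,40)),("tin",(361,200),(415,200)),("tin150",(280+207/2.5,145),(280+352/2.5,145)),("R",(298.8,224),(350,224))):
    p=axis(c,a,b);print(n,p.round(1),(p@u).round(1))
for n,p in(("tin",(576.2,20.9)),("L",(476.5,133.7)),("R",(510.2,-118.3))):print(n,(u[:2]@p).round(1))
E
```

```text
L [479.5  98.6  44.5] 488.3
L40 [471.8 158.7  44.5] 488.7
tin [580.  -20.2  44.5] 572.1
tin150 [569.9  51.2  44.5] 571.7
R [502.4 -65.6  44.5] 489.1
tin 573.8
L 490.1
R 489.8
```

```bash
cat >> h.py <<'E'
U=np.array([np.cos(.134),np.sin(.134),0]);V=np.array([-np.sin(.134),np.cos(.134),0])
def lane(p):return (np.array(p)@U).round(1),(np.array(p)@V).round(1)
E
python3 -c "
from h import *
print(lane(get_state()['position']))
plan(583*U-57*V+np.array([0,0,100]),.134)"
```

```text
(np.float64(478.0), np.float64(-53.0))
[[[17, 1, 33], np.float64(0.002), 1], [[17, 1, 33], np.float64(0.002), 1], [[17, 1, 33], np.float64(0.002), 1], [[17, 1, 33], np.float64(0.002), 1], [[17, 1, 33], np.float64(0.002), 1]]
[[[17, 1, 33], np.float64(0.002), 1]]
[480.8  11.3 300.8] 0.146 1.8667
```

Call:
drive_tool(
  targets=[
    [[20, 1, 33], 0.004, 1],
    [[20, 1, 33], 0.004, 1],
    [[20, 1, 33], 0.004, 1],
    [[20, 1, 33], 0, 1],
    [[20, 1, 33], 0, 1],
  ],
)

```text
clock: 2.28
position: [584.8, 16.6, 140.3]
orientation: [3.134, -0.02, 0.128]
contact_force: [0.0, -0.2, -0.3]
finger_gap: -0.001
```

Call:
drive_tool(
  targets=[
    [[4, 0, 20], 0, 1],
    [[0, 0, 6], 0, 1],
    [[0, 0, 0], 0, 1],
  ],
)

```text
clock: 2.53
position: [585.9, 14.3, 104.7]
orientation: [3.137, -0.006, 0.123]
contact_force: [0.1, 0.1, 0.0]
finger_gap: 0.004
```

```bash
python3 -c "
from h import *
print(lane(get_state()['position']))
plan(583*U-57*V+np.array([0,0,90]),.134)"
```

```text
(np.float64(582.5), np.float64(-64.1))
[[[0, -7, 15], np.float64(-0.011), 1]]
[585.9  14.3 104.7] 0.123 2.5333
```

Call:
drive_tool(
  targets=[
    [[0, -7, 8], -0.011, 1],
    [[0, 0, 8], 0, 1],
    [[0, 0, 2], 0, 1],
    [[0, 0, 2], 0, 1],
  ],
)

```text
clock: 2.87
position: [584.7, 20.2, 87.8]
orientation: [3.135, -0.011, 0.133]
contact_force: [-0.1, 0.3, 0.4]
finger_gap: 0.002
```

Call:
drive_tool(
  targets=[
    [[0, 0, 2], 0, 1],
    [[0, 0, 2], 0, 1],
    [[0, 0, 0], 0, 1],
  ],
)

```text
clock: 3.12
position: [585.3, 20.2, 85.6]
orientation: [3.134, -0.014, 0.133]
contact_force: [-1.0, 0.3, -0.4]
finger_gap: -0.002
```

Call:
drive_tool(
  targets=[
    [[0, 0, 2], 0, 1],
    [[0, 0, 0], 0, 1],
  ],
)

```text
clock: 3.28
position: [585.8, 20.1, 84.2]
orientation: [3.134, -0.016, 0.133]
contact_force: [-0.1, 0.4, -0.2]
finger_gap: 0.0
```

Call:
drive_tool(
  targets=[
    [[-1, 0, 2], 0, 1],
    [[-1, 0, 2], 0, 1],
  ],
)

```text
clock: 3.45
position: [584.5, 19.8, 80.7]
orientation: [3.134, -0.018, 0.133]
contact_force: [-0.0, 1.2, 12.7]
finger_gap: -0.001
```

Call:
drive_tool(
  targets=[
    [[-1, 0, 2], 0, 1],
  ],
)

```text
clock: 3.53
position: [585.3, 19.9, 80.5]
orientation: [3.133, -0.022, 0.133]
contact_force: [0.9, 2.1, 21.1]
finger_gap: 0.002
```

Call:
drive_tool(
  targets=[
    [[-4, 0, 1], 0, 1],
    [[-4, 0, 1], 0, 1],
    [[-4, 0, 1], 0, 1],
    [[-4, 0, 1], 0, 1],
    [[-4, 0, 1], 0, 1],
  ],
)

```text
clock: 3.95
position: [571.0, 17.9, 81.1]
orientation: [3.132, -0.04, 0.133]
contact_force: [-0.5, -0.2, 6.6]
finger_gap: 0.001
```

Call:
drive_tool(
  targets=[
    [[-8, 0, 1], 0, 1],
    [[-8, 0, 1], 0, 1],
    [[-8, 0, 1], 0, 1],
  ],
)

```text
clock: 4.2
position: [550.4, 15.1, 80.5]
orientation: [3.13, -0.05, 0.133]
contact_force: [-0.6, 1.5, 6.5]
finger_gap: 0.001
```

Call:
drive_tool(
  targets=[
    [[-7, 0, 1], 0, 1],
    [[-3, 0, 1], 0, 1],
    [[0, 0, 1], 0, 1],
  ],
)

```text
clock: 4.45
position: [540.9, 13.7, 79.7]
orientation: [3.129, -0.056, 0.133]
contact_force: [-1.4, 1.8, 7.2]
finger_gap: -0.003
```

```bash
python3 - <<'E'
from h import *
import cv2
c=camera_params("wrist");im=grab_frame("wrist");cv2.imwrite("pics/w2.png",im[:,:,::-1])
t=grab_frame("top");cv2.imwrite("pics/t2.png",t[:,:,::-1])
print(get_state()["position"],lane(get_state()["position"]))
a=cv2.resize(t[130:280,230:400],(450,397),interpolation=cv2.INTER_CUBIC);b=cv2.resize(im[0:397,150:500],(350,397))
cv2.imwrite("pics/v4.png",np.hstack([a,b])[:,:,::-1])
E
```

```text
[541.40663497  13.78337112  79.81507275] (np.float64(538.4), np.float64(-58.7))
```

View pics/v4.png

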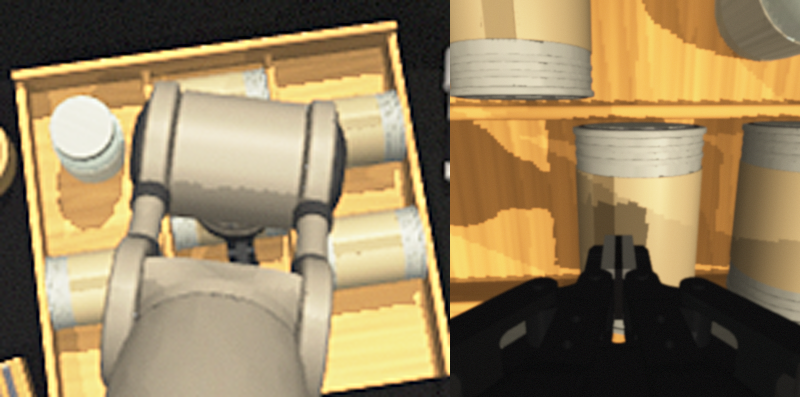

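The tin has rolled clear of the one behind. Wrist picture: its edges are at columns ~277 and ~404 in row 150, with the left tin in the top corner and undisturbed.

```bash
python3 - <<'E'
from h import *
import cv2
c=camera_params("wrist");a=cv2.imread("pics/w2.png")
print(a[160,266:290,0].tolist(),a[160,392:412,0].tolist())
print(lane(axis(c,(277.5,160),(404,160))))
for d in masks_of("wrist","tin")[:4]:
    r=d["region"];print(d["p"],d["location"],np.flatnonzero(r[160])[[0,-1]] if r[160].any() else None)
E
```

```text
[46, 47, 47, 52, 53, 54, 55, 58, 57, 59, 66, 74, 81, 85, 90, 95, 97, 103, 106, 108, 112, 115, 117, 121] [155, 152, 151, 146, 143, 140, 136, 129, 114, 92, 61, 49, 45, 48, 49, 50, 46, 46, 49, 49]
(np.float64(553.7), np.float64(-18.0))
0.74 [345.3, 187.9] [277 401]
```

Call:
drive_tool(
  targets=[
    [[0, 0, -8], 0, 1],
    [[0, 0, -8], 0, 1],
    [[14, 0, 0], 0, 1],
    [[12, 0, 1], 0, 1],
    [[0, 0, 4], 0, 1],
  ],
)

```text
clock: 5.02
position: [567.3, 17.2, 96.0]
orientation: [3.129, -0.059, 0.133]
contact_force: [0.6, 0.3, 0.1]
finger_gap: 0.0
```

```bash
cat >> h.py <<'E'
def edges(row,l,r):
    import cv2
    c=camera_params("wrist");im=grab_frame("wrist");cv2.imwrite("pics/tmp.png",im[:,:,::-1])
    ms=masks_of("wrist","tin");s=get_state()
    print("tip",lane(s["position"]),s["position"][2].round(1),s["orientation"].round(3),s["clock"])
    for d in ms[:4]:
        g=d["region"]
        for q in row:
            e=np.flatnonzero(g[q])
            if len(e)>20:print(d["p"],d["location"],q,e[[0,-1]],lane(axis(c,(e[0]-.5,q),(e[-1]+.5,q))))
E
python3 -c "
from h import *
edges((150,165,180),0,0)"
```

```text
tip (np.float64(561.8), np.float64(-58.3)) 94.2 [ 3.13  -0.054  0.133] 5.1167
0.92 [285.0, 188.7] 150 [230 348] (np.float64(551.2), np.float64(-14.3))
0.92 [285.0, 188.7] 165 [231 347] (np.float64(551.0), np.float64(-23.5))
0.92 [285.0, 188.7] 180 [233 346] (np.float64(551.0), np.float64(-33.1))
```

Call:
drive_tool(
  targets=[
    [[0, 0, 4], 0, 1],
    [[0, 0, 4], 0, 1],
    [[0, 0, 3], 0, 1],
  ],
)

```text
clock: 5.37
position: [563.2, 17.1, 82.4]
orientation: [3.13, -0.052, 0.133]
contact_force: [-0.1, -0.6, -1.6]
finger_gap: -0.001
```

Call:
drive_tool(
  targets=[
    [[0, 0, 3], 0, 1],
    [[0, 0, 2], 0, 1],
  ],
)

```text
clock: 5.53
position: [566.6, 17.5, 80.4]
orientation: [3.129, -0.061, 0.132]
contact_force: [0.7, 5.0, 17.6]
finger_gap: 0.004
```

Call:
drive_tool(
  targets=[
    [[-8, 0, 0], 0, 1],
    [[-8, 0, 0.5], 0, 1],
    [[-8, 0, 0.5], 0, 1],
    [[-8, 0, 0.5], 0, 1],
    [[-8, 0, 0.5], 0, 1],
  ],
)

```text
clock: 5.95
position: [531.9, 12.8, 80.6]
orientation: [3.127, -0.078, 0.132]
contact_force: [-0.0, 1.0, 6.2]
finger_gap: 0.004
```

Call:
drive_tool(
  targets=[
    [[-6, 0, 0.5], 0, 1],
    [[-3, 0, 0.5], 0, 1],
    [[0, 0, 0.5], 0, 1],
  ],
)

```text
clock: 6.2
position: [522.5, 11.4, 80.2]
orientation: [3.127, -0.082, 0.132]
contact_force: [-1.4, 0.2, 4.4]
finger_gap: -0.0
```

```bash
python3 -c "
from h import *
edges((150,165,180),0,0)"
```

```text
tip (np.float64(519.9), np.float64(-58.5)) 80.2 [ 3.127 -0.082  0.132] 6.3
0.8 [337.2, 188.8] 150 [269 395] (np.float64(530.8), np.float64(-12.3))
0.8 [337.2, 188.8] 165 [269 394] (np.float64(530.6), np.float64(-20.8))
0.8 [337.2, 188.8] 180 [268 393] (np.float64(530.1), np.float64(-29.6))
```

Call:
drive_tool(
  targets=[
    [[0, 0, -8], 0, 1],
    [[0, 0, -8], 0, 1],
    [[13, 0, 1], 0, 1],
    [[11, 0, 2], 0, 1],
    [[-1, 0, 4], 0, 1],
  ],
)

```text
clock: 6.72
position: [545.2, 14.5, 93.4]
orientation: [3.126, -0.081, 0.132]
contact_force: [-0.3, 0.4, 0.2]
finger_gap: 0.005
```

Call:
drive_tool(
  targets=[
    [[-1, 0, 4], 0, 1],
    [[-1, 0, 3], 0, 1],
    [[-1, 0, 2], 0, 1],
  ],
)

```text
clock: 6.97
position: [541.4, 14.1, 83.0]
orientation: [3.127, -0.079, 0.132]
contact_force: [0.1, -0.2, -0.6]
finger_gap: -0.003
```

```bash
python3 -c "
from h import *
edges((150,165,180),0,0)"
```

```text
tip (np.float64(538.2), np.float64(-58.3)) 82.9 [ 3.127 -0.079  0.132] 7.0667
0.89 [289.3, 189.5] 150 [233 358] (np.float64(529.9), np.float64(-12.3))
0.89 [289.3, 189.5] 165 [234 358] (np.float64(530.0), np.float64(-20.9))
0.89 [289.3, 189.5] 180 [233 358] (np.float64(529.6), np.float64(-29.8))
```

Call:
drive_tool(
  targets=[
    [[0, 0, 2], 0, 1],
    [[-1, 0, 2], 0, 1],
  ],
)

```text
clock: 7.23
position: [542.2, 14.0, 80.8]
orientation: [3.126, -0.084, 0.131]
contact_force: [0.0, 4.2, 19.8]
finger_gap: 0.003
```

Call:
drive_tool(
  targets=[
    [[-8, 0, 0.5], 0, 1],
    [[-8, 0, 0.5], 0, 1],
    [[-8, 0, 0.5], 0, 1],
    [[-8, 0, 0.5], 0, 1],
    [[-6, 0, 0.5], 0, 1],
  ],
)

```text
clock: 7.65
position: [509.9, 9.6, 80.5]
orientation: [3.124, -0.101, 0.131]
contact_force: [-1.1, 0.7, 5.0]
finger_gap: 0.003
```

Call:
drive_tool(
  targets=[
    [[-5, 0, 0.5], 0, 1],
    [[-3, 0, 0.5], 0, 1],
    [[0, 0, 0.5], 0, 1],
  ],
)

```text
clock: 7.9
position: [501.6, 8.5, 80.0]
orientation: [3.124, -0.105, 0.131]
contact_force: [-0.8, 0.4, 3.5]
finger_gap: 0.0
```

```bash
python3 -c "
from h import *
edges((150,165,180),0,0)"
```

```text
tip (np.float64(498.7), np.float64(-58.7)) 80.0 [ 3.124 -0.106  0.131] 8.0
0.74 [335.7, 190.6] 150 [268 394] (np.float64(510.0), np.float64(-12.5))
0.74 [335.7, 190.6] 165 [268 393] (np.float64(509.8), np.float64(-21.1))
0.74 [335.7, 190.6] 180 [267 392] (np.float64(509.3), np.float64(-29.9))
```

Call:
drive_tool(
  targets=[
    [[0, 0, -8], 0, 1],
    [[0, 0, -8], 0, 1],
    [[13, 0, 2], 0, 1],
    [[11, 0, 2], 0, 1],
    [[-1, 0, 4], 0, 1],
  ],
)

```text
clock: 8.42
position: [524.1, 11.3, 93.0]
orientation: [3.123, -0.105, 0.131]
contact_force: [-1.1, -0.0, -0.6]
finger_gap: -0.001
```

Call:
drive_tool(
  targets=[
    [[-1, 0, 4], 0, 1],
    [[-1, 0, 3], 0, 1],
    [[-1, 0, 2], 0, 1],
  ],
)

```text
clock: 8.67
position: [520.5, 10.9, 82.6]
orientation: [3.124, -0.103, 0.132]
contact_force: [-0.7, 0.3, -0.4]
finger_gap: 0.003
```

```bash
python3 -c "
from h import *
edges((150,165,180),0,0)"
```

```text
tip (np.float64(517.0), np.float64(-58.7)) 82.5 [ 3.124 -0.102  0.131] 8.7667
0.58 [287.8, 188.3] 150 [232 357] (np.float64(509.2), np.float64(-12.6))
0.58 [287.8, 188.3] 165 [233 358] (np.float64(509.5), np.float64(-21.3))
0.58 [287.8, 188.3] 180 [234 357] (np.float64(509.3), np.float64(-30.1))
```

Call:
drive_tool(
  targets=[
    [[0, 0, 2], 0, 1],
    [[-1, 0, 2], 0, 1],
  ],
)

```text
clock: 8.93
position: [522.0, 10.8, 80.8]
orientation: [3.123, -0.109, 0.131]
contact_force: [0.0, 5.9, 22.1]
finger_gap: 0.0
```

Call:
drive_tool(
  targets=[
    [[-8, 0, 0.5], 0, 1],
    [[-8, 0, 0.5], 0, 1],
    [[-8, 0, 0.5], 0, 1],
    [[-8, 0, 0.5], 0, 1],
    [[-6, 0, 0.5], 0, 1],
  ],
)

```text
clock: 9.35
position: [491.1, 6.7, 80.6]
orientation: [3.12, -0.13, 0.131]
contact_force: [-1.1, 1.5, 3.9]
finger_gap: 0.0
```

Call:
drive_tool(
  targets=[
    [[-5, 0, 0.5], 0, 1],
    [[-3, 0, 0.5], 0, 1],
    [[0, 0, 0.5], 0, 1],
  ],
)

```text
clock: 9.6
position: [483.5, 5.6, 80.1]
orientation: [3.119, -0.135, 0.131]
contact_force: [-0.3, 1.0, 3.0]
finger_gap: 0.001
```

```bash
python3 -c "
from h import *
edges((150,165,180),0,0)"
```

```text
tip (np.float64(480.4), np.float64(-59.0)) 80.1 [ 3.12  -0.135  0.131] 9.7
0.89 [332.7, 189.9] 150 [263 389] (np.float64(490.0), np.float64(-13.1))
0.89 [332.7, 189.9] 165 [264 389] (np.float64(490.3), np.float64(-21.6))
0.89 [332.7, 189.9] 180 [264 388] (np.float64(490.1), np.float64(-30.4))
```

Call:
drive_tool(
  targets=[
    [[0, 0, -8], 0, 1],
    [[0, 0, -20], 0, 1],
    [[0, 0, -35], 0, 1],
    [[0, 0, -38], 0, 1],
    [[0, 0, -38], 0, 1],
  ],
)

```text
clock: 10.12
position: [460.3, 6.7, 215.3]
orientation: [3.125, -0.114, 0.13]
contact_force: [0.6, -0.1, -0.1]
finger_gap: 0.002
```

Call:
drive_tool(
  targets=[
    [[0, 0, -38], 0, 1],
    [[0, -35, -20], 0, 1],
    [[0, -38, -5], 0, 1],
    [[0, 0, 0], 0, 1],
    [[0, 0, 0], 0, 1],
  ],
)

```text
clock: 10.53
position: [445.0, 80.4, 291.1]
orientation: [3.121, -0.131, 0.126]
contact_force: [-0.3, -1.0, -0.5]
finger_gap: -0.001
```

```bash
python3 - <<'E'
from h import *
import cv2
c=camera_params("wrist");im=grab_frame("wrist");cv2.imwrite("pics/w3.png",im[:,:,::-1])
print(get_state()["position"],get_state()["contact_force"],get_state()["clock"])
for n,a in(("L",125),("tin",0),("R",-125)):
    for l in(-30,30):
        p=489*U+(-57.5+a+l)*V+[0,0,44.5];print(n,l,np.round(proj(c,p)))
np.save("c3.npy",c,allow_pickle=True)
for d in masks_of("wrist","tin")[:6]:
    g=d["region"];print(d["p"],d["location"])
b=cv2.resize(im[:,200:520],(640,800)) 
cv2.imwrite("pics/v5.png",im[:,:,::-1])
E
```

```text
[445.00585293  80.28277767 290.8827278 ] [ 0.01916648  1.10645154 -0.0055318 ] 10.5833
L -30 [321. 149.]
L 30 [321.  99.]
tin -30 [322. 242.]
tin 30 [322. 199.]
R -30 [322. 320.]
R 30 [322. 284.]
0.79 [324.7, 204.6]
```

View pics/v5.png

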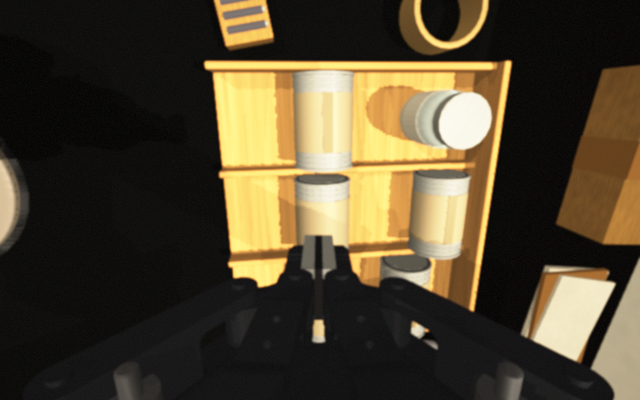

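The tin (columns ~295–349) now looks level with the left tin (~293–353). I'll move the arm to the right so the wrist and top cameras can both see all three.

Call:
drive_tool(
  targets=[
    [[0, 38, 0], 0, 1],
    [[0, 38, 0], 0, 1],
    [[0, 38, 0], 0, 1],
    [[0, 38, 0], 0, 1],
    [[0, 38, 0], 0, 1],
  ],
)

```text
clock: 11.05
position: [466.6, -112.1, 289.8]
orientation: [3.127, -0.121, 0.134]
contact_force: [1.4, -0.2, 0.3]
finger_gap: 0.003
```

Call:
drive_tool(
  targets=[
    [[0, 38, 0], 0, 1],
    [[0, 38, 0], 0, 1],
    [[0, 38, 0], 0, 1],
    [[0, 0, 0], 0, 1],
    [[0, 0, 0], 0, 1],
  ],
)

```text
clock: 11.47
position: [476.6, -244.2, 285.0]
orientation: [3.132, -0.112, 0.116]
contact_force: [-0.2, 0.8, -0.1]
finger_gap: -0.004
```

```bash
python3 - <<'E'
from h import *
import cv2
c=camera_params("wrist");im=grab_frame("wrist");cv2.imwrite("pics/w4.png",im[:,:,::-1])
t=grab_frame("top");cv2.imwrite("pics/t4.png",t[:,:,::-1])
s=get_state();print(s["position"],s["clock"])
a=cv2.resize(t[180:270,230:410],(800,400),interpolation=cv2.INTER_CUBIC)
b=cv2.resize(im[0:200,160:560],(800,400))[:200*2]
cv2.imwrite("pics/v6a.png",a[:,:,::-1]);cv2.imwrite("pics/v6b.png",im[:,:,::-1])
E
```

```text
[ 476.86101487 -242.46568358  285.29257893] 11.5667
```

View pics/v6a.png

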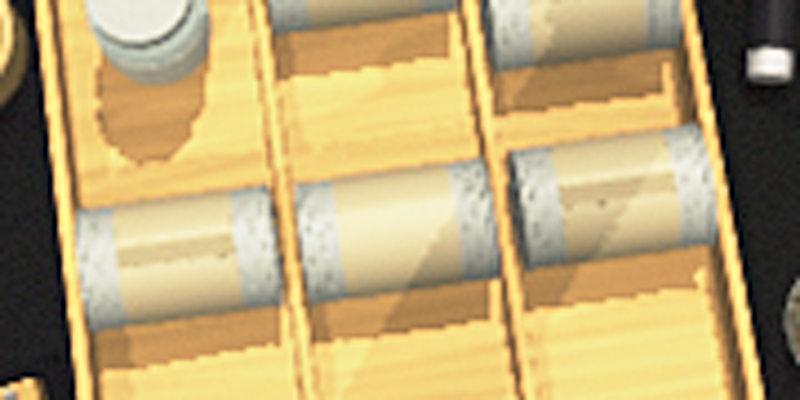

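View pics/v6b.png

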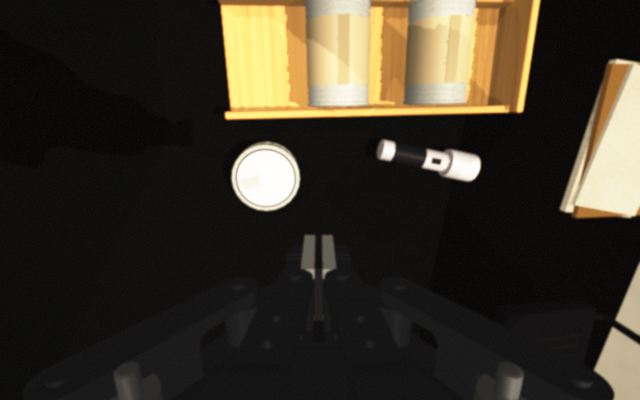

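The top view shows the three front tins in line: left crop (178,200–315), middle (398,172–290), right (615,141–254). Wrist view: only the right-lane tins, standing still at columns ~308–369 and ~406–473. Now the numbers, from the pixel edges.

```bash
python3 - <<'E'
from h import *
import cv2
T=camera_params("top");c3=np.load("c3.npy",allow_pickle=True).item();c4=camera_params("wrist")
k=lambda u,v:(230+(u+.5)/4.444-.5,180+(v+.5)/4.444-.5)
for n,a,b in(("L",(176,200),(184,315)),("tin",(393,173),(402,289)),("R",(611,141),(618,256))):print("top",n,lane(axis(T,k(*a),k(*b))))
w3=cv2.imread("pics/w3.png");w4=cv2.imread("pics/w4.png")
def e(im,r,l,h):
    g=np.gradient(cv2.GaussianBlur(im[r-3:r+4].astype(float).mean(0),(1,3),0)[:,0]); x=lambda s:s+np.argmax(np.abs(g[s:s+14]))
    return x(l),x(h)
for n,im,c,r,l,h in(("L",w3,c3,110,287,346),("L",w3,c3,140,288,345),("tin",w3,c3,205,289,342),("tin",w3,c3,225,289,342),("R",w4,c4,30,301,363),("R",w4,c4,80,301,361)):
    a,b=e(im,r,l,h);print(n,r,a,b,lane(axis(c,(a,r),(b,r))),im[r,l:l+14,0],im[r,h:h+14,0])
# top: shift between before/after for other things
a=cv2.imread("pics/top0.png",0).astype(int);b=cv2.imread("pics/t4.png",0).astype(int);d=abs(a-b)>25
print("left tin diff",d[215:260,240:293].sum(),"right",d[205:245,342:392].sum(),"behind",d[150:185,285:335].sum())
E
```

```text
top L (np.float64(491.4), np.float64(70.1))
top tin (np.float64(489.5), np.float64(-56.0))
top R (np.float64(491.1), np.float64(-183.6))
L 110 299 351 (np.float64(493.7), np.float64(84.4)) [ 75  73  74  76  79  80  78  77  85  90  96 101 108 111] [164 160 156 152 143 132 122 114 113 110 105 104 107 110]
L 140 298 350 (np.float64(492.4), np.float64(48.8)) [ 75  76  75  75  76  72  71  80  85  90  95 103 107 114] [166 164 159 154 146 139 131 125 123 122 118 114 112 107]
tin 205 300 347 (np.float64(491.5), np.float64(-35.4)) [ 64  65  68  72  72  69  72  76  82  85  92 101 109 114] [169 165 160 153 149 142 134 125 118 116 114 113 110 110]
tin 225 300 347 (np.float64(491.4), np.float64(-63.4)) [62 67 66 66 68 70 65 66 65 71 76 83 88 92] [159 156 152 149 142 135 128 122 118 117 114 110 108 108]
R 30 311 369 (np.float64(494.7), np.float64(-152.2)) [70 68 68 70 66 63 65 67 71 75 80 87 89 96] [161 158 156 152 147 141 131 119 114 112 116 115 119 120]
R 80 312 368 (np.float64(494.9), np.float64(-204.5)) [ 84  84  85  83  82  81  81  78  85  91  96 102 111 115] [176 170 164 159 156 148 143 132 121 117 114 113 116 115]
left tin diff 0 right 212 behind 12
```

```bash
python3 -c "
from workcell import *
print(close_job())"
```

```text
the job is handed in; nothing more can be done
None
```

I rolled the middle lane's front tin forward about 83 mm, and it now lies level with the front tins on either side. It took four gentle strokes of the closed fingertip on its top. Each stroke ended with the finger stopped before lifting straight off, and the robot touched only this tin. The job was handed in at about 11.6 s on the robot's clock, with the arm clear of everything.

**Level:** in the last top view the tin lies at 489.5 mm along the lane, against 491.4 mm (left) and 491.1 mm (right). It is therefore about 1.5–2 mm further forward, within the 2 mm calibration error. In one wrist view it is 1–2 mm ahead of the left tin. The right tin's wrist reading came from a separate view and puts the gap nearer 3 mm.

**At rest:** I took no second reading after the last lift-off to confirm it was still. After each earlier stroke it stayed within about 1 mm.

**Other tins:** comparing the top view before and after, the left tin is unchanged and the tin behind almost so (12 pixels). The right tin's area differs by 212 pixels. I put that down to the arm's shadow, as its measured position is the same within about 1.3 mm.

**Not measured:** I checked the jar and the things beside the tray only by eye, in the pictures where they showed.

**Robot:** the tool tilted by up to about 0.13 rad during the strokes. The highest contact force I read was about 23 N.

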